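Close the lamp house and fit the right socket on its clamp nut

ROBOT

A 7-joint arm with a two-finger parallel gripper is mounted at the origin on the work surface. World frame = base frame: x ahead of the robot, y to its left, z up, the work surface at z = 0. Lengths are in mm, angles in rad, forces in N, time in s.
With the tool pointing down it reaches from about 400 to 850 mm from the base axis. Payload 10.4 kg.
Tool frame: the origin (TCP) lies at the very end of the fingers, on their centre line; the grasp point (between the pads) lies 19 mm behind it (env.grip_depth is the distance from the TCP to the grasp point, in mm); z points along the fingers, y is the direction in which the jaws open and shut (so a half turn about z gives the same grasp; the last joint's range is limited). The gripper opens to 87 mm and grips with 3 to 60 N. Pads are 19 mm wide; open, the fingers measure 117 mm over their backs; the gripper's body (75 mm by 190 mm) begins 51 mm behind the grasp point.
Start: joints at [1.196, 0.332, -0.065, 1.46, 0.022, 1.35, -0.088], TCP at [215.39, -586.736, 222.576] pointing down, gripper open.
Joint ranges: [-2.6, 2.6], [-0.5, 2.12], [-1.47, 1.34], [0.16, 2.42], [-1.27, 4.41], [0.06, 2.06], [-2.6, 2.6]. Speed limits (rad/s): [2.22, 2.22, 2.79, 2.79, 3.14, 3.14, 3.14].

INTERFACE

Orientations are given as a unit quaternion [x, y, z, w].
In Python, from station import env gives the robot as it stands. The module is installed in compiled form; this text tells all that it offers.
- The arm moves only by the tool send_rows, never from a script. Its argument "rows" is a list of rows, each a list of 3 entries, a list of its own where there are three numbers: the closure in counts, from 0 (fully open) to 255 (shut), then the shift along the world's x, y, z in cm, then the turn, a rotation vector about the world's x, y, z in degrees. A call has 1 to 12 rows; each row is the pose to reach, as a shift and turn from the pose commanded when the call began; what a row does not reach only later rows make up. A row lasts 1/10 s, in which the tool goes at most 50 mm and 8.59 degrees, less where a joint would pass 70% of its speed; a pose out of reach is approached as far as the arm can. A call with a gripper value outside its range is refused whole. The fingers move at their own pace and stop on an object; "squeeze" is the grip in N (left out, the last holds). Time passes only in rows, so rows that repeat a pose let the fingers close. It gives the time, the measured TCP pose, the force and the opening at its end, in the units of the state.
- env.observe(): the state, without advancing time (a new reading comes with each control period).
- env.get_image(name): name is "scene" or "top"; returns a dict with "img" (384x512x3 uint8, red, green, blue), "fov_y" (degrees; the focal length in pixels is half the picture's height over the tangent of half this angle, whatever the lens; pixels are square), "cx", "cy" (the principal point, pixels), "D" ([k1, k2, p1, p2, k3] as OpenCV has them; the pictures are not rectified), "eye" and "attitude" of the camera in the world. Camera axes: x right, y up, looking along -z (the intrinsics and any distortion apply to the point x, -y, -z); pixel columns grow to the right and rows downward; lengths in mm; the calibration is good to about 2 mm. A picture is of the moment at which its call begins. There is no depth.
- env.hand_in(): hands the job in, once; it reports no verdict.
The state is a dict: "time_s": time; "joints": joint angles; "qvel": joint speeds; "joint_efforts": joint torques, N m; "tool_pos": TCP position; "tcp_rot": TCP orientation; "contact_force": force on the tool from outside, world axes, zero at the start; "moment": the same for the moment, N m; "width": finger opening in mm.
Only numpy, scipy, OpenCV 4.12 (cv2) and the standard library are available. Lean on these libraries where they do the work, as an engineer would, in place of code of your own. Each camera call takes 0.05 s, during which the arm holds its last target.

TASK

Close up the microscope's lamp house: push its door shut until it seats on its spring catch, then find, by trying, which of the three sockets fits the brass clamp nut on top. Stand any socket that does not fit back upright on the mat, and finish with the one that fits pushed fully down on the nut, still gripped in the fingers: the program ends while holding it there. Tip no socket over and leave the other things on the bench alone.

Things in the scene. Friction and masses are not known exactly. Their poses are not given: they have to be found in the camera images.
- lamphouse: white lamp house bolted to the bench, 170 (x) x 240 (y) x 130 mm tall; origin at the centre of its underside, z up; its front face looks along its -x, towards the robot. Flat top. A black catch block, 26 mm wide (y), stands 29 mm out of the front face beside the door's free edge, centred at y -101, z 75 mm.
- door (a joint): angle of the grey front door (170 mm wide, 12 thick, top edge 126 mm above the bench), rad: 0 shut, 0.5 to 0.85 at the start. Upright hinge at the lamp house's +y side; free edge swings out to its -x. Light friction, stays where left. Near 0.08 a spring plunger in the catch block resists (about 5 N at the free edge); past 0.04 it snaps in and holds the door at about 0.
- door_hinge (a point): point on the door's hinge axis, in the plane of the door's outer face, 92 mm above the bench
- door_push (a point): point on the door's outer face, 125 mm from the hinge axis and 92 mm above the bench (34 mm below the door's top edge): a good place to push. Its -x axis points straight out of the outer face, its y axis along the door towards the hinge.
- nut: fixed brass hex nut, 24 mm across flats, on a round dark flange (44 mm in diameter, 4 mm thick) on top of the lamp house; origin at the centre of the flange's underside, z up; x points at the middle of one flat. The nut stands 16 mm above the flange; its top 4 mm taper to 18 mm across flats. It does not turn.
- nut_seat (a point): centre of the flange's upper face, 134 mm above the bench. The fitting socket's mouth comes to rest here once its flats line up with the nut's to within about 8 degrees; a socket that is too small stops 14 to 16 mm higher, on the nut's top
- socket_a: one of three sockets that look alike, in no fixed order, mouth down: steel, 38 mm in diameter, 30 tall, with a black square adapter (20 x 20, 40 tall) on top, 70 mm in all, 0.14 to 0.28 kg. Origin at the mouth's centre, z up; x and y square to the adapter's faces. Hex opening below, 20 mm deep, x at the middle of a flat: 26 mm across flats in one socket, too small in two; not seen from above, which is which not told
- socket_b: one of three sockets that look alike, in no fixed order, mouth down: steel, 38 mm in diameter, 30 tall, with a black square adapter (20 x 20, 40 tall) on top, 70 mm in all, 0.14 to 0.28 kg. Origin at the mouth's centre, z up; x and y square to the adapter's faces. Hex opening below, 20 mm deep, x at the middle of a flat: 26 mm across flats in one socket, too small in two; not seen from above, which is which not told
- socket_c: one of three sockets that look alike, in no fixed order, mouth down: steel, 38 mm in diameter, 30 tall, with a black square adapter (20 x 20, 40 tall) on top, 70 mm in all, 0.14 to 0.28 kg. Origin at the mouth's centre, z up; x and y square to the adapter's faces. Hex opening below, 20 mm deep, x at the middle of a flat: 26 mm across flats in one socket, too small in two; not seen from above, which is which not told
- mat: fixed dark green-blue mat, 170 (x) x 340 (y) x 4 mm, on which the sockets stand about 110 mm apart; origin at the centre of its underside, z up. A small washer and a lens cap lie on it too.
- washer: steel washer, 22 mm across, lying on the mat; a bystander, leave it alone. Origin at the centre of its underside.
- lens_cap: black lens cap, 28 mm across, lying on the mat; a bystander, leave it alone. Origin at the centre of its underside.
- oil_bottle: small amber bottle, 75 mm tall; a bystander, leave it alone. Origin at the centre of its underside.
- slide_box: blue slide box, 80 x 100 x 35 mm; a bystander, leave it alone. Origin at the centre of its underside.
- screwdriver: screwdriver lying to the left of the lamp house; a bystander, leave it alone. Origin at the centre of its underside (screwdriver: lying along its x).
- objective: microscope objective, 34 mm across, 50 mm tall, standing on its mount; a bystander, leave it alone. Origin at the centre of its underside.
- dish: shallow glass dish, 70 mm across; a bystander, leave it alone. Origin at the centre of its underside.

How it is judged:
By the outcome, as a careful person would: the job done as asked, in the order asked, and still so for the second after the job is handed in, while the arm keeps its last pose, push and grip.
It also fails if it takes over 72 s, if anything falls off the work surface, if the arm or the gripper's body presses on something with over 40 N, if the wrist force passes 120 N, or if a joint passes its speed limit or range.

## Working session

There is one attempt and no reset: what is moved stays moved. The work goes in short steps, Python scripts to look and compute and a tool call to move; the robot and the scene stay as the last step left them, time stands still between calls to the robot, and variables do not carry over. Pictures are saved under pics/ and viewed, and the job is handed in when it is done.

Besides the shell and the picture viewer there is one more tool, called after "Emit:" by a JSON object that holds its "op" and its "data", one argument or row to a line. send_rows: Moves the arm, as the interface text tells. Its arguments: {"type":"object","properties":{"rows":{"type":"array","items":{"type":"array"}},"squeeze":{"type":"number"}},"required":["rows"]}

```bash
mkdir -p pics; ls; cat > h.py <<'E'
import numpy as np,cv2
from station import env
from scipy.spatial.transform import Rotation as R
def cam(n,save=None):
    d=env.get_image(n)
    if save: cv2.imwrite('pics/'+save,d['img'][:,:,::-1])
    return d
def K(d):
    f=d['img'].shape[0]/2/np.tan(np.radians(d['fov_y'])/2)
    return np.array([[f,0,d['cx']],[0,f,d['cy']],[0,0,1.]])
def rot(d):
    a=np.array(d['attitude'],float)
    return R.from_quat(a).as_matrix() if a.size==4 else a.reshape(3,3)
def proj(d,P):
    P=np.atleast_2d(np.array(P,float));c=(P-np.array(d['eye']))@rot(d)
    c=c*[1,-1,-1]
    return cv2.projectPoints(c,np.zeros(3),np.zeros(3),K(d),np.array(d['D'],float))[0].reshape(-1,2)
def unproj(d,uv,z):
    u=cv2.undistortPoints(np.array(uv,float).reshape(-1,1,2),K(d),np.array(d['D'],float)).reshape(-1,2)
    r=np.c_[u[:,0],-u[:,1],-np.ones(len(u))]@rot(d).T
    e=np.array(d['eye']);z=np.broadcast_to(z,len(u))
    return e+r*((z-e[2])/r[:,2])[:,None]
E
python3 - <<'E'
from h import *
for n in('scene','top'):
    d=cam(n,n+'0.png');print({k:v for k,v in d.items() if k!='img'})
print(env.observe(),env.grip_depth)
E
```

```text
pics
{'fov_y': 47.83571291623625, 'cx': 260.2177542039651, 'cy': 190.91299370032445, 'D': array([-0.02981062,  0.        ,  0.        ,  0.        ,  0.        ]), 'eye': array([1272.68429066, -419.65551195,  837.15104435]), 'attitude': array([0.35427389, 0.19578909, 0.43417098, 0.80476842])}
{'fov_y': 49.55708635841938, 'cx': 260.3387867783799, 'cy': 193.09277455476993, 'D': array([-0.04853804,  0.        ,  0.        ,  0.        ,  0.        ]), 'eye': array([ 452.57990131,   54.02107122, 1287.44757498]), 'attitude': array([ 0.04099518, -0.04105105, -0.69559653,  0.71608636])}
{'time_s': 0.1, 'joints': array([ 1.19644798,  0.33283268, -0.06472905,  1.46082826,  0.0216166 ,
        1.34988888, -0.08847467]), 'qvel': array([-0.00106197, -0.00191977,  0.00205885, -0.00164386,  0.00034741,
       -0.00033543,  0.00147967]), 'joint_efforts': array([ 1.10094541e-03, -6.24547362e+01,  2.45657534e-02, -3.90715456e+01,
       -6.14874344e-02,  3.65640863e-02,  7.12526639e-05]), 'tool_pos': array([ 215.23186369, -586.41809572,  221.83246393]), 'tcp_rot': array([ 9.84567201e-01,  1.75005800e-01, -1.40506345e-04, -6.14581305e-04]), 'contact_force': array([-0.06236133, -0.28516823, -0.48313894]), 'moment': array([0.04784011, 0.05500124, 0.03492042]), 'width': 87.06216017439498} 18.700000000000003
```

View pics/scene0.png

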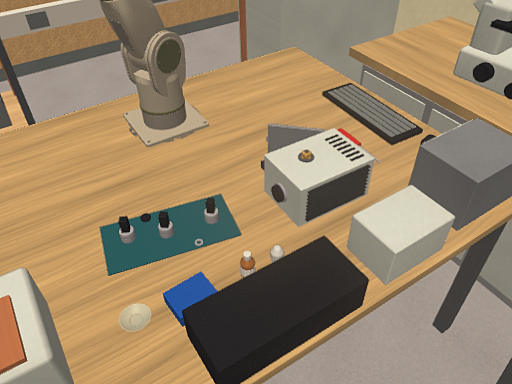

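View pics/top0.png

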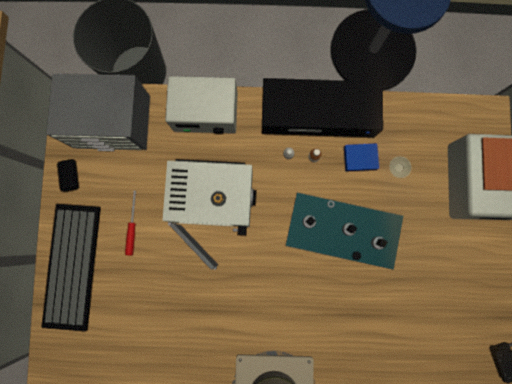

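```bash
python3 - <<'E'
from h import *
for n in('scene','top'):
    d=cam(n,n+'1.png')
    print(n,proj(d,[[0,0,0],[215,-586,222],[600,0,0],[600,200,0],[800,0,0]]).round(0).tolist(), rot(d).round(2).tolist())
    u=cv2.resize(d['img'][120:320,130:430] if n=='top' else d['img'][100:300,80:400],None,fx=2.5,fy=2.5,interpolation=cv2.INTER_CUBIC)
    cv2.imwrite(f'pics/{n}1z.png',u[:,:,::-1])
E
```

```text
scene [[165.0, 120.0], [-42.0, 159.0], [257.0, 224.0], [316.0, 195.0], [302.0, 275.0]] [[0.55, -0.56, 0.62], [0.84, 0.37, -0.4], [-0.01, 0.74, 0.67]]
top [[273.0, 394.0], [509.0, 342.0], [278.0, 194.0], [214.0, 193.0], [280.0, 132.0]] [[0.03, 0.99, -0.12], [-1.0, 0.03, -0.0], [0.0, 0.12, 0.99]]
```

View pics/top1z.png

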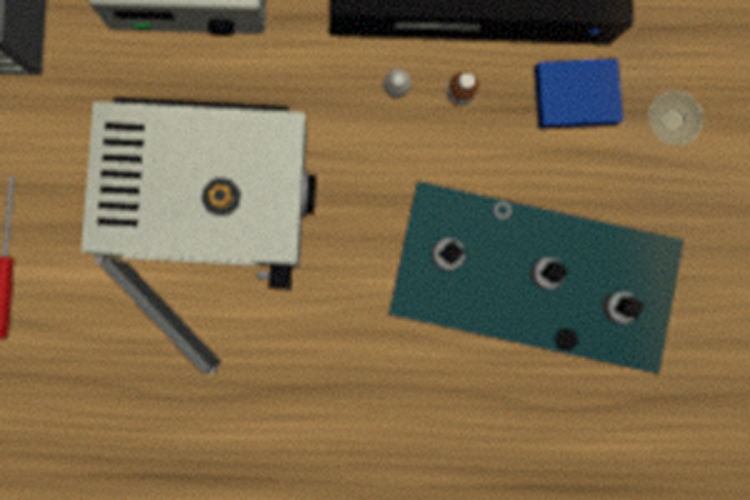

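View pics/scene1z.png

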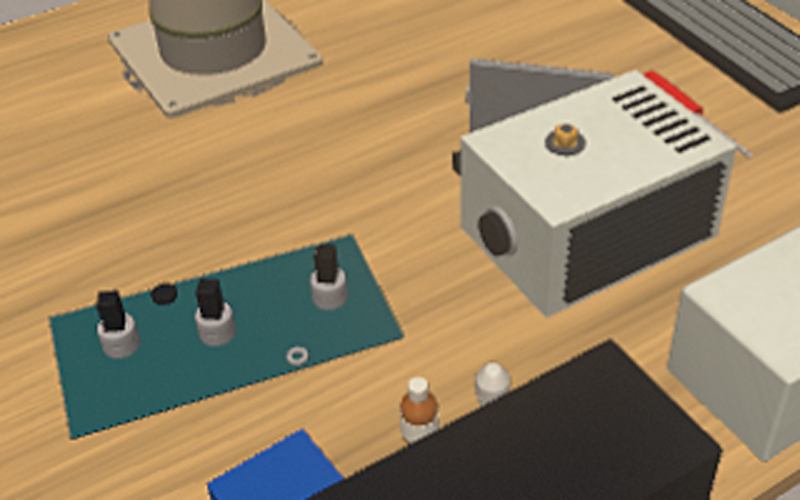

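```bash
python3 - <<'E'
from h import *
def crop(d,x0,y0,w,h,f,name):
    u=cv2.resize(d['img'][y0:y0+h,x0:x0+w],None,fx=f,fy=f,interpolation=cv2.INTER_NEAREST).copy()
    for i in range(0,w,10): cv2.putText(u,str(x0+i),(i*f,8),0,.3,(255,0,0));cv2.line(u,(i*f,0),(i*f,h*f),(255,0,0),1) if 0 else None; cv2.line(u,(i*f,10),(i*f,14),(255,0,0),1)
    for i in range(0,h,10): cv2.putText(u,str(y0+i),(0,i*f+4),0,.3,(255,0,0)); cv2.line(u,(18,i*f),(24,i*f),(255,0,0),1)
    cv2.imwrite('pics/'+name,u[:,:,::-1])
t=cam('top');s=cam('scene')
np.savez('img.npz',t=t['img'],s=s['img'])
crop(t,155,150,110,125,4,'a1.png')
crop(t,280,190,125,80,6,'a2.png')
crop(s,255,115,135,110,5,'a3.png')
crop(s,95,190,150,85,5,'a4.png')
E
```

```text
(no output)
```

View pics/a1.png

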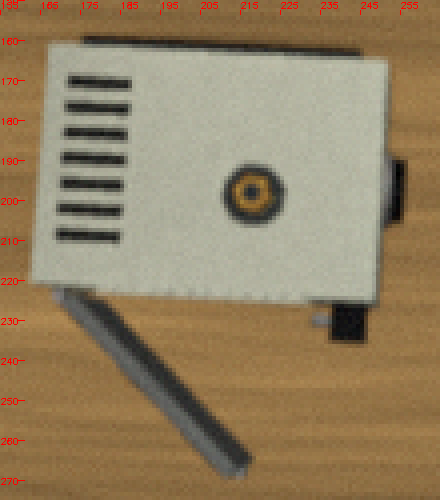

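View pics/a2.png

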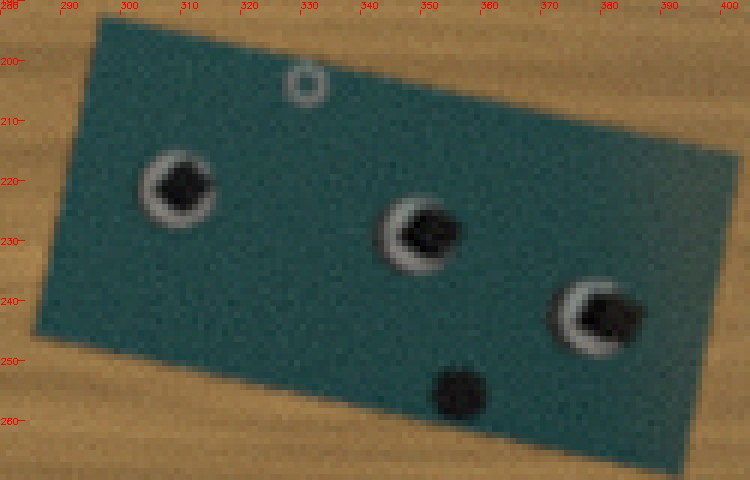

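View pics/a3.png

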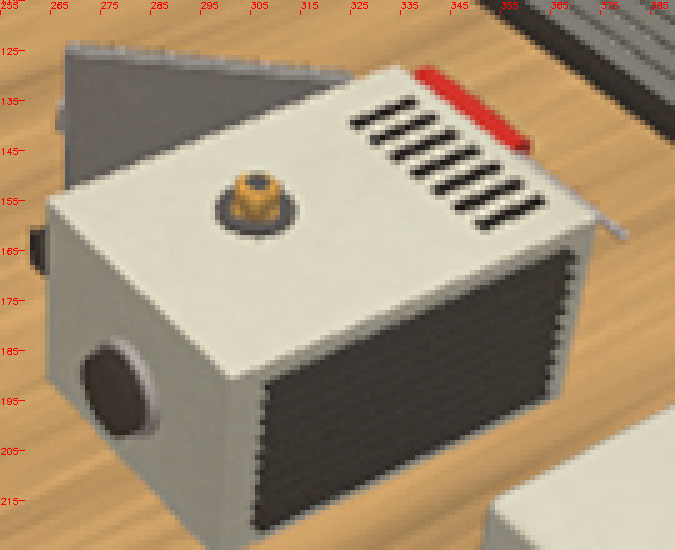

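View pics/a4.png

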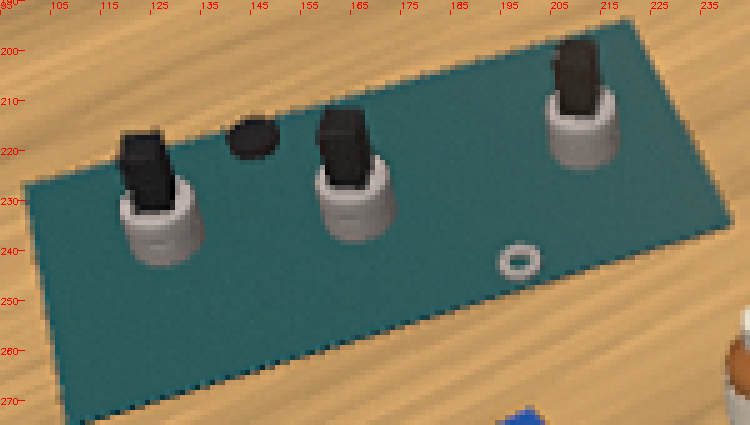

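```bash
cat > fit.py <<'E'
from h import *
from scipy.optimize import minimize
S=8
def circ(r,z,n=48):
    a=np.linspace(0,2*np.pi,n,endpoint=False);return np.c_[r*np.cos(a),r*np.sin(a),np.full(n,z)]
def hexa(af,z):
    a=np.radians(30+60*np.arange(6));r=af/np.sqrt(3);return np.c_[r*np.cos(a),r*np.sin(a),np.full(6,z)]
def sq(a,b,z): return np.array([[a,b,z],[-a,b,z],[-a,-b,z],[a,-b,z]],float)
def place(P,p,z0):
    c,s=np.cos(p[2]),np.sin(p[2]);M=np.array([[c,-s,0],[s,c,0],[0,0,1]])
    return P@M.T+[p[0],p[1],z0]
def socket_hulls(p,z0=4): # later overrides earlier
    return [place(np.r_[circ(19,0),circ(19,30)],p,z0),place(circ(19,30),p,z0),place(np.r_[sq(10,10,30),sq(10,10,70)],p,z0)]
def nut_hulls(p):
    return [place(np.r_[circ(22,0),circ(22,4)],p,130),place(np.r_[hexa(24,4),hexa(24,16),hexa(18,20)],p,130),place(hexa(18,20),p,130)]
def lamp_hulls(p):
    return [place(np.r_[sq(85,120,0),sq(85,120,130)],p,0),place(sq(85,120,130),p,0)]
def resid(d,hulls,box):
    x0,y0,w,h=box
    lab=np.zeros((h*S,w*S),np.uint8)
    for i,H in enumerate(hulls):
        uv=proj(d,H)
        q=((uv+0.5-[x0,y0])*S-0.5)
        hl=cv2.convexHull(q.astype(np.float32))
        cv2.fillPoly(lab,[np.round(hl*16).astype(np.int32)],i+1,shift=4)
    A=np.stack([cv2.resize((lab==k).astype(np.float32),(w,h),interpolation=cv2.INTER_AREA).ravel() for k in range(len(hulls)+1)],1)
    I=d['img'][y0:y0+h,x0:x0+w].reshape(-1,3).astype(float)
    A=cv2.GaussianBlur(A.reshape(h,w,-1),(0,0),.6).reshape(h*w,-1)
    c=np.linalg.lstsq(A,I,rcond=None)[0]
    return ((A@c-I)**2).mean()
def bbox(d,hulls,m):
    uv=np.vstack([proj(d,H) for H in hulls]);a=np.floor(uv.min(0)-m).astype(int);b=np.ceil(uv.max(0)+m).astype(int)
    a=np.maximum(a,0);b=np.minimum(b,[512,384]);return (*a,*(b-a))
def fit(views,hf,p0,m=5,steps=(4,4,.15)):
    boxes=[bbox(d,hf(p0),m) for d in views]
    f=lambda p:sum(resid(d,hf(p),b) for d,b in zip(views,boxes))
    best=None
    p=np.array(p0,float)
    for k in range(3):
        sx=np.vstack([p]+[p+np.eye(3)[i]*steps[i]/(1+2*k)*(-1)**k for i in range(3)])
        r=minimize(f,p,method='Nelder-Mead',options=dict(initial_simplex=sx,xatol=.02,fatol=.01,maxiter=200));p=r.x
    return p,r.fun
E
python3 - <<'E'
from fit import *
t=cam('top');s=cam('scene')
tc=unproj(t,[[166.5,160.5],[251.5,164.8],[249,226],[162.3,220.2]],130)
sc=unproj(s,[[264,155],[334,128],[374.2,159],[301,190.2]],130)
print(tc.round(1),sc.round(1))
print('nut',unproj(t,[[218,198.3]],134),unproj(s,[[306,156.4]],132))
ti=unproj(t,[[309,221],[347.7,229],[379,243]],30);print(ti.round(1))
for n,p in zip('ABC',ti):
    for v in([t],[s],[t,s]):
        P,f=min((fit(v,socket_hulls,[p[0],p[1],y]) for y in(0,.5,1.)),key=lambda r:r[1])
        print(n,P[:2].round(2),np.degrees(P[2]).round(1)%90,round(f,1))
c=tc.mean(0)
for v in([t],[s],[t,s]):
    P,f=fit(v,lamp_hulls,[c[0],c[1],0],m=2);print('lamp',P.round(3),np.degrees(P[2]),f)
n0=unproj(t,[[218,198.3]],134)[0]
for v in([t],[s],[t,s]):
    P,f=min((fit(v,nut_hulls,[n0[0],n0[1],y],m=3) for y in(0,.3,.7)),key=lambda r:r[1]);print('nut',P.round(2),np.degrees(P[2])%60,f)
E
```

```text
[[672.8 324.4 130. ]
 [667.2  83.2 130. ]
 [494.7  84.7 130. ]
 [503.6 326.8 130. ]] [[503.6  87.8 130. ]
 [509.1 326.8 130. ]
 [679.2 320.7 130. ]
 [670.4  85.3 130. ]]
nut [[569.02957181 173.48287475 134.        ]] [[572.62355206 175.75310353 132.        ]]
[[ 518.6  -93.5   30. ]
 [ 497.7 -211.    30. ]
 [ 458.1 -306.2   30. ]]
A [518.29 -93.96] 46.8 25.0
A [520.96 -92.01] 53.5 1030.1
A [519.17 -92.54] 48.6 1126.8
B [ 499.05 -216.81] 53.1 28.4
B [ 501.04 -214.24] 56.6 961.2
B [ 500.13 -214.57] 54.8 1063.6
C [ 459.71 -306.01] 61.2 35.2
C [ 462.69 -304.03] 65.6 1512.8
C [ 461.64 -304.39] 59.0 1634.9
lamp [ 5.85250e+02  2.06179e+02 -2.00000e-02] -1.133167626755063 1048.5339975867205
lamp [ 5.89226e+02  2.05037e+02 -1.70000e-02] -0.9472799466197113 1406.610857897161
lamp [ 5.86785e+02  2.06297e+02 -1.70000e-02] -0.9708857261066643 2491.9186990395183
nut [569.33 173.8    0.75] 43.009193874298035 106.41546580525653
nut [572.18 174.72   0.64] 36.95474608220995 203.43756256315535
nut [570.5  174.52   0.69] 39.38883526847303 464.48303294210143
```

```bash
python3 - <<'E'
from fit import *
t=cam('top');s=cam('scene')
o=t['img'].copy()
for n,H in(('l',lamp_hulls([587,206,-.018])),('n',nut_hulls([569.3,173.8,.72])),('A',socket_hulls([518.3,-94,.82]))):
    pass
u=cv2.resize(t['img'][215:275,160:230],None,fx=10,fy=10,interpolation=cv2.INTER_CUBIC)
cv2.imwrite('pics/door.png',u[:,:,::-1])
for d,n in((t,'t'),(s,'s')):
    F=6
    bx=(155,150,110,90) if n=='t' else (255,115,130,100)
    u=cv2.resize(d['img'][bx[1]:bx[1]+bx[3],bx[0]:bx[0]+bx[2]],None,fx=F,fy=F,interpolation=cv2.INTER_CUBIC)
    for col,H in(((255,0,0),lamp_hulls([587,206,-.017])),((0,0,255),nut_hulls([570.8,174.3,.69])),((255,0,0),[place(sq(85,120,130),[587,206,-.017],0)])):
        for h in H:
            q=((proj(d,h)+.5-bx[:2])*F).astype(np.float32);cv2.polylines(u,[cv2.convexHull(q).astype(np.int32)],True,col,1)
    cv2.imwrite(f'pics/ov{n}.png',u[:,:,::-1])
E
```

```text
(no output)
```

View pics/door.png

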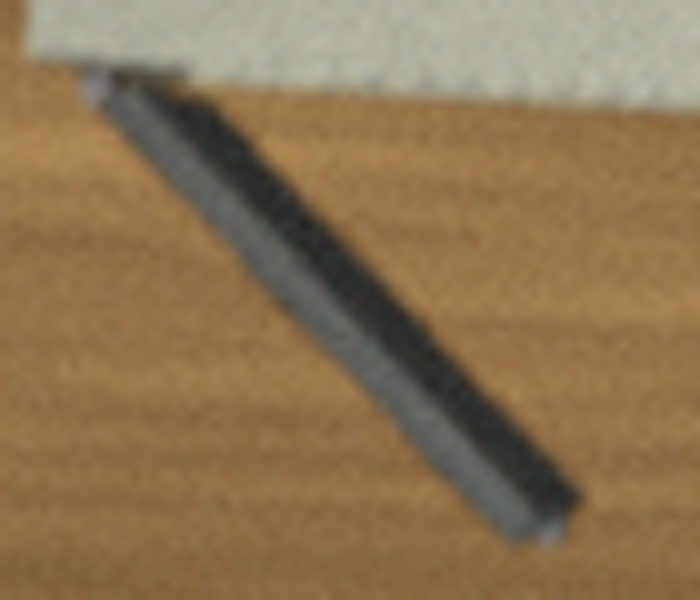

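View pics/ovt.png

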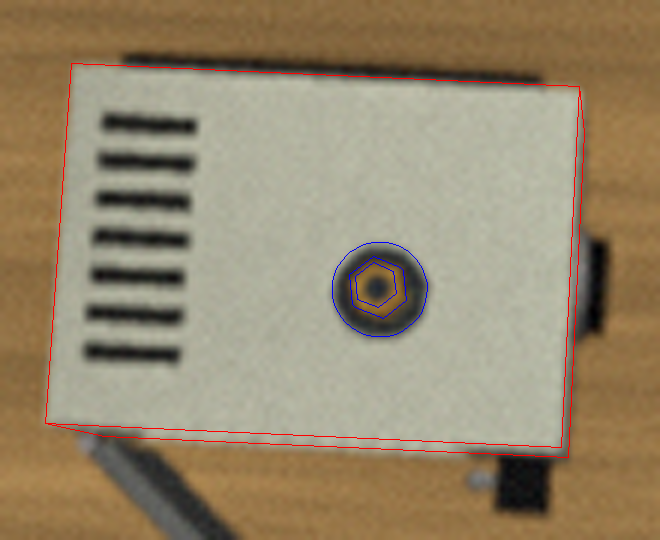

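View pics/ovs.png

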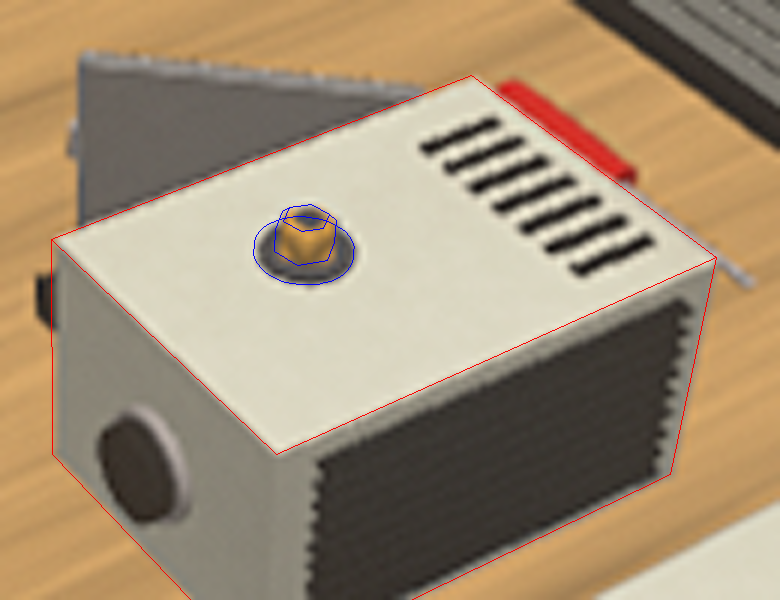

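```bash
python3 - <<'E'
from fit import *
t=cam('top');s=cam('scene')
p=unproj(t,[[167.7,222.8],[210.8,268.3],[214.,267.9]],126);print(p, p[0]-p[1],np.hypot(*(p[0]-p[1])[:2]))
p=unproj(s,[[255+82/6,115+55/6],],126);print(p)
print(env.observe()['time_s'])
E
```

```text
[[496.93485812 312.23663366 126.        ]
 [375.23046677 186.46598543 126.        ]
 [376.59360438 177.67612621 126.        ]] [121.70439134 125.77064823   0.        ] 175.0148988749977
[[382.85647938 184.11491497 126.        ]]
0.6
```

Emit:
{"op": "send_rows", "data": {
  "rows": [
    [255, [26.5, 43.6, 0], [0, 0, 100]],
    [255, [26.5, 43.6, 0], [0, 0, 100]],
    [255, [26.5, 43.6, 0], [0, 0, 100]],
    [255, [26.5, 43.6, 0], [0, 0, 100]],
    [255, [26.5, 43.6, 0], [0, 0, 100]],
    [255, [26.5, 43.6, 0], [0, 0, 100]],
    [255, [26.5, 43.6, 0], [0, 0, 100]],
    [255, [26.5, 43.6, 0], [0, 0, 100]],
    [255, [26.5, 43.6, 0], [0, 0, 100]],
    [255, [26.5, 43.6, 0], [0, 0, 100]],
    [255, [26.5, 43.6, 0], [0, 0, 100]],
    [255, [26.5, 43.6, 0], [0, 0, 100]]
  ],
  "squeeze": 20
}}

```text
time_s: 1.8
tool_pos: [481.6, -147.9, 222.8]
tcp_rot: [0.494, 0.869, 0.0, 0.0]
contact_force: [-0.5, -0.8, -0.3]
width: 2.7
```

Emit:
{"op": "send_rows", "data": {
  "rows": [
    [255, [-9.4, 39.7, 0], [0, 0, 20]],
    [255, [-9.4, 39.7, 0], [0, 0, 20]],
    [255, [-9.4, 39.7, 0], [0, 0, 20]],
    [255, [-9.4, 39.7, 0], [0, 0, 20]],
    [255, [-9.4, 39.7, 0], [0, 0, 20]],
    [255, [-9.4, 39.7, 0], [0, 0, 20]],
    [255, [-9.4, 39.7, 0], [0, 0, 20]],
    [255, [-9.4, 39.7, 0], [0, 0, 20]],
    [255, [-9.4, 39.7, 0], [0, 0, 20]],
    [255, [-9.4, 39.7, -6], [0, 0, 20]],
    [255, [-9.4, 39.7, -6], [0, 0, 20]]
  ]
}}

```text
time_s: 2.9
tool_pos: [384.6, 244.9, 159.3]
tcp_rot: [0.34, 0.94, -0.002, -0.002]
contact_force: [0.2, -0.9, -0.2]
width: 0.2
```

```bash
python3 - <<'E'
from fit import *
t=cam('top');s=cam('scene','s2.png')
o=env.observe();print(o['tool_pos'],o['joints'],R.from_quat(o['tcp_rot']).as_matrix()[:2,0])
cv2.imwrite('pics/t2.png',cv2.resize(t['img'][130:300,130:300],None,fx=4,fy=4)[:,:,::-1])
E
```

```text
[385.53347373 245.22617853 161.60228591] [ 0.36717505  0.0991175  -1.05914971  1.91987539  0.09187534  1.17788996
  0.14968302] [-0.76760411  0.64092079]
```

View pics/t2.png

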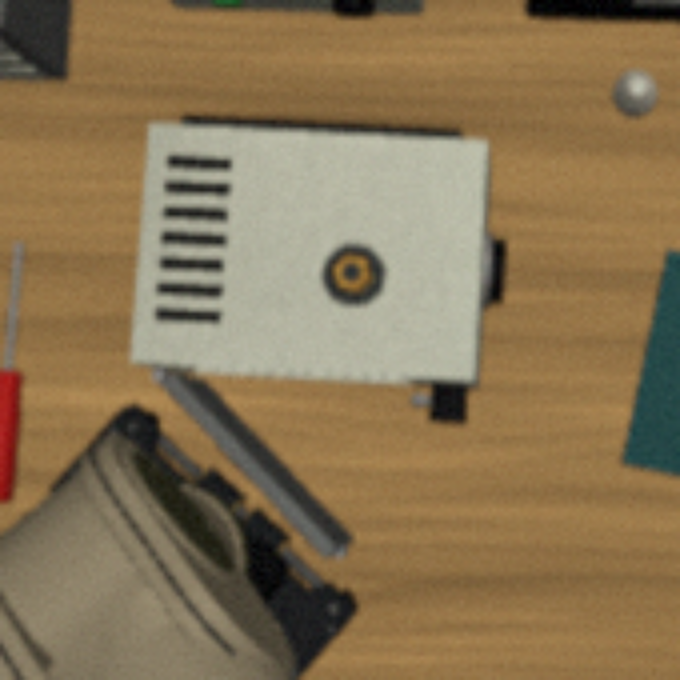

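View pics/s2.png

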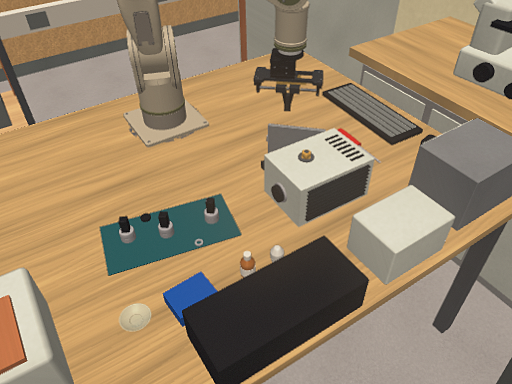

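```bash
python3 - <<'E'
import numpy as np
H=np.array([498,312.]);b=.017
for a in [.75,.65,.55,.45,.35,.25,.18,.12,.08,.04,0,-.03]:
    d=np.array([-np.sin(a+b),-np.cos(a+b)]);n=np.array([-np.cos(a+b),np.sin(a+b)])
    p=H+125*d+10*n;print(a,p.round(1),((p-[386.4,246.3])/10).round(2), 'turn',round(180-np.degrees(a+b)-140,1))
E
```

```text
0.75 [404.1 228.9] [ 1.77 -1.74] turn -3.9
0.65 [412.8 220. ] [ 2.64 -2.63] turn 1.8
0.55 [422.4 211.9] [ 3.6  -3.44] turn 7.5
0.45 [432.8 204.9] [ 4.64 -4.14] turn 13.2
0.35 [443.8 198.9] [ 5.74 -4.74] turn 19.0
0.25 [455.4 194.1] [ 6.9  -5.22] turn 24.7
0.18 [463.7 191.4] [ 7.73 -5.49] turn 28.7
0.12 [471.  189.5] [ 8.46 -5.68] turn 32.2
0.08 [475.9 188.6] [ 8.95 -5.77] turn 34.4
0.04 [480.9 187.8] [ 9.45 -5.85] turn 36.7
0 [485.9 187.2] [ 9.95 -5.91] turn 39.0
-0.03 [489.6 186.9] [10.32 -5.94] turn 40.7
```

Emit:
{"op": "send_rows", "data": {
  "rows": [
    [255, [0, 0, -5], [0, 0, 0]],
    [255, [0, 0, -7.6], [0, 0, 0]],
    [255, [0, 0, -7.6], [0, 0, 0]]
  ]
}}

```text
time_s: 3.3
tool_pos: [385.7, 244.9, 85.4]
tcp_rot: [0.341, 0.94, -0.001, -0.002]
contact_force: [0.0, -0.3, 1.2]
width: 0.4
```

Emit:
{"op": "send_rows", "data": {
  "rows": [
    [255, [0.9, -0.9, 0], [0, 0, -3]],
    [255, [1.8, -1.7, 0], [0, 0, -3]],
    [255, [2.6, -2.6, 0], [0, 0, 2]],
    [255, [3.6, -3.4, 0], [0, 0, 7]],
    [255, [4.6, -4.1, 0], [0, 0, 13]],
    [255, [5.7, -4.7, 0], [0, 0, 19]],
    [255, [6.4, -5.0, 0], [0, 0, 22]],
    [255, [6.9, -5.2, 0], [0, 0, 25]],
    [255, [7.4, -5.4, 0], [0, 0, 27]],
    [255, [7.7, -5.5, 0], [0, 0, 29]],
    [255, [7.7, -5.5, 0], [0, 0, 29]]
  ]
}}

```text
time_s: 4.4
tool_pos: [465.5, 190.0, 88.2]
tcp_rot: [0.096, 0.995, 0.0, 0.001]
contact_force: [-0.4, 0.8, -0.0]
width: 0.7
```

```bash
python3 - <<'E'
from fit import *
t=cam('top')
o=env.observe();print(o['tool_pos'],o['contact_force'])
cv2.imwrite('pics/t3.png',cv2.resize(t['img'][130:300,130:300],None,fx=4,fy=4)[:,:,::-1])
E
```

```text
[464.99198412 190.31596276  87.90335043] [-0.08839399  0.09653618  1.60777007]
```

View pics/t3.png

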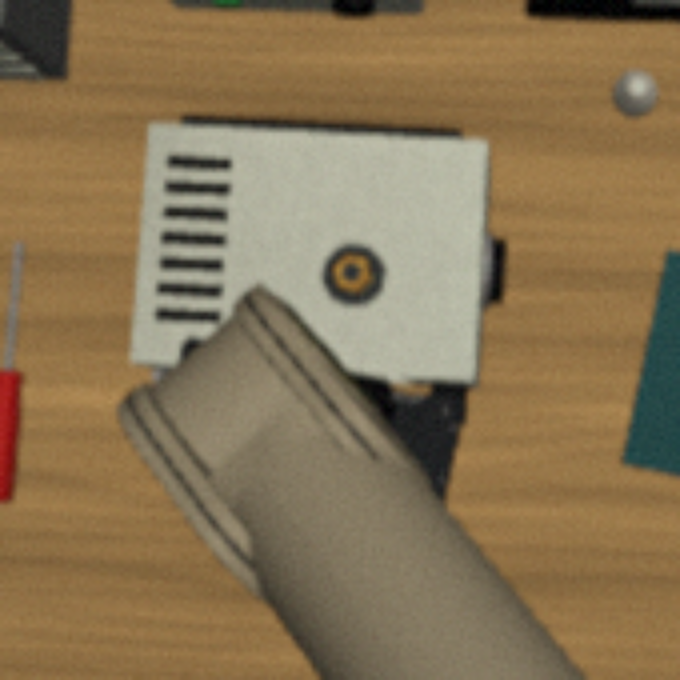

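Emit:
{"op": "send_rows", "data": {
  "rows": [
    [255, [0.4, -0.1, 0], [0, 0, 2]],
    [255, [0.8, -0.2, 0], [0, 0, 4]],
    [255, [1.2, -0.3, 0], [0, 0, 5]],
    [255, [1.4, -0.3, 0], [0, 0, 6]],
    [255, [1.6, -0.3, 0], [0, 0, 7]],
    [255, [1.6, -0.3, 0], [0, 0, 7]]
  ]
}}

```text
time_s: 5.05
tool_pos: [476.3, 187.9, 86.5]
tcp_rot: [0.033, 0.999, -0.001, -0.003]
contact_force: [-20.0, -4.5, 14.3]
width: 0.3
```

```bash
python3 - <<'E'
from fit import *
t=cam('top');s=cam('scene')
o=env.observe();print(o['tool_pos'],o['contact_force'],o['moment'])
cv2.imwrite('pics/t4.png',cv2.resize(t['img'][150:280,150:280],None,fx=5,fy=5,interpolation=2)[:,:,::-1])
cv2.imwrite('pics/s4.png',cv2.resize(s['img'][20:220,220:390],None,fx=3,fy=3,interpolation=2)[:,:,::-1])
E
```

```text
[476.22087978 187.93359553  86.49726792] [-18.60902489  -4.24683263  12.66472184] [-0.63445977  3.42392646  0.13668033]
```

View pics/t4.png

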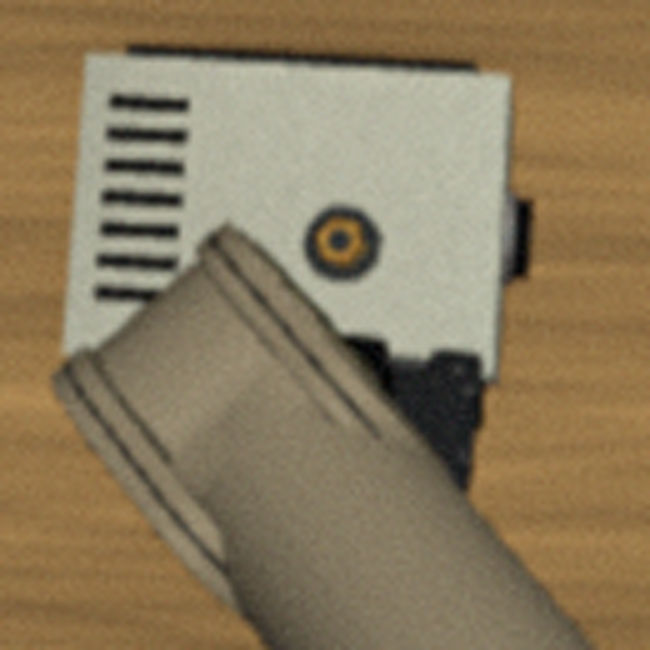

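View pics/s4.png

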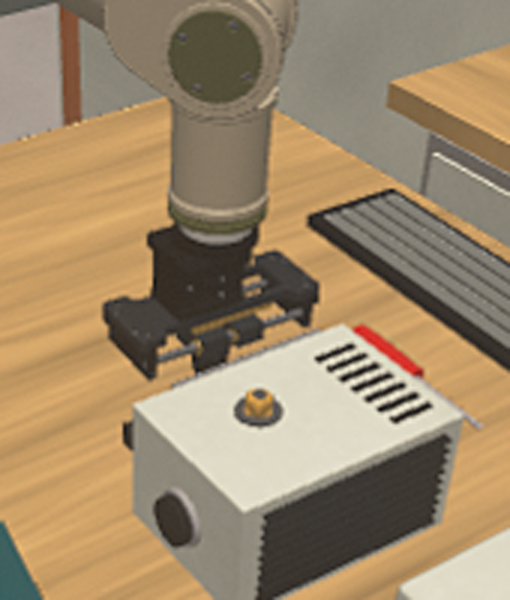

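Emit:
{"op": "send_rows", "data": {
  "rows": [
    [255, [0.1, 0, 0], [0, 0, 1]],
    [255, [0.15, 0, 0], [0, 0, 2]]
  ]
}}

```text
time_s: 5.35
tool_pos: [476.5, 187.6, 86.3]
tcp_rot: [0.015, 1.0, -0.002, -0.004]
contact_force: [-26.1, -7.0, 18.5]
width: 0.6
```

Emit:
{"op": "send_rows", "data": {
  "rows": [
    [255, [-1.5, 0, 0], [0, 0, 0]],
    [255, [-3, 0, 0], [0, 0, 0]],
    [200, [-3, 0, 5], [0, 0, 0]],
    [100, [-3, 0, 10], [0, 0, 0]],
    [0, [-3, 0, 15], [0, 0, 0]],
    [0, [-3, -5, 15], [0, 0, 0]],
    [0, [-2, -10, 15], [0, 0, 0]],
    [0, [0, -15, 15], [0, 0, 0]],
    [0, [0, -20, 15], [0, 0, 0]]
  ]
}}

```text
time_s: 6.25
tool_pos: [481.8, -9.7, 237.4]
tcp_rot: [0.017, 1.0, -0.0, 0.001]
contact_force: [1.2, -0.2, 0.1]
width: 48.5
```

```bash
python3 - <<'E'
from fit import *
t=cam('top');s=cam('scene')
o=env.observe();print(o['tool_pos'],o['contact_force'],o['moment'],o['joints'],R.from_quat(o['tcp_rot']).as_matrix()[:2,0])
cv2.imwrite('pics/t5.png',cv2.resize(t['img'][150:280,150:280],None,fx=5,fy=5,interpolation=2)[:,:,::-1])
cv2.imwrite('pics/s5.png',cv2.resize(s['img'][100:220,220:390],None,fx=4,fy=4,interpolation=2)[:,:,::-1])
E
```

```text
[481.01069602 -15.07534937 236.59773042] [ 0.20262675  0.808811   -1.18077514] [ 0.1308041  -0.07883633  0.01538631] [ 0.95478869  0.09020051 -1.05260818  1.76294772  0.08193221  1.33505611
  1.41226039] [-0.99906434  0.04324804]
```

View pics/t5.png

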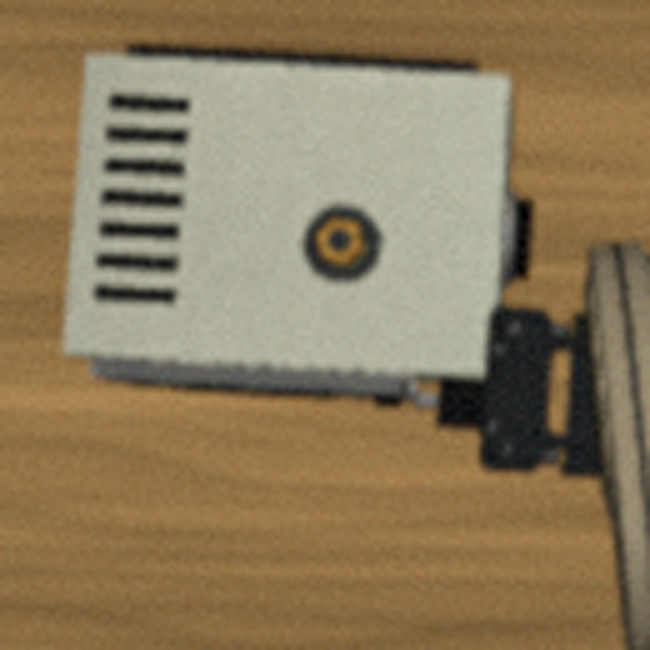

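View pics/s5.png

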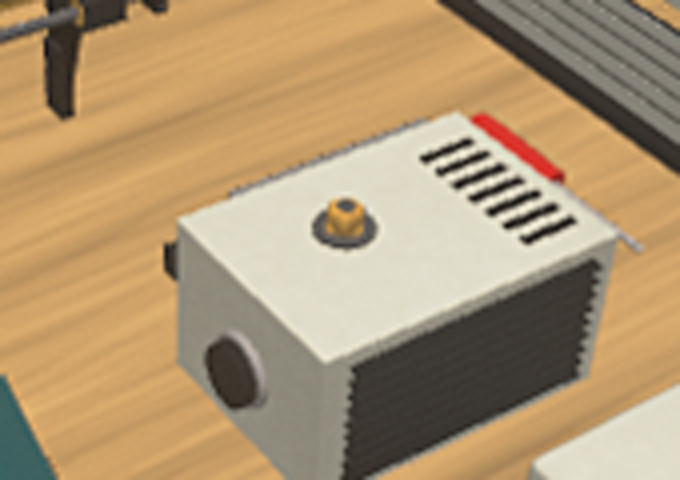

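Emit:
{"op": "send_rows", "data": {
  "rows": [
    [90, [1.5, -3, -1], [0, 0, -8]],
    [90, [3, -6, -3], [0, 0, -16]],
    [90, [3.9, -8.1, -6], [0, 0, -24]],
    [90, [3.9, -8.1, -9], [0, 0, -32]],
    [90, [3.9, -8.1, -12], [0, 0, -39]],
    [90, [3.9, -8.1, -13], [0, 0, -39]],
    [90, [3.9, -8.1, -13], [0, 0, -39]],
    [90, [3.9, -8.1, -13], [0, 0, -39]]
  ]
}}

```text
time_s: 7.15
tool_pos: [520.6, -88.2, 108.1]
tcp_rot: [0.348, 0.938, 0.0, 0.001]
contact_force: [0.2, 0.3, 0.0]
width: 56.3
```

```bash
python3 - <<'E'
from fit import *
t=cam('top');s=cam('scene')
o=env.observe();print(o['tool_pos'],o['contact_force'],o['width'],R.from_quat(o['tcp_rot']).as_euler('xyz',degrees=True))
print(proj(s,o['tool_pos']),proj(t,o['tool_pos']))
cv2.imwrite('pics/t6.png',cv2.resize(t['img'][180:270,260:410],None,fx=5,fy=5,interpolation=2)[:,:,::-1])
cv2.imwrite('pics/s6.png',cv2.resize(s['img'][120:270,120:280],None,fx=4,fy=4,interpolation=2)[:,:,::-1])
E
```

```text
[520.77300639 -88.33283767 108.2747234 ] [-0.40580272 -0.28824909 -0.80832119] 56.090499857280996 [1.79938082e+02 1.33635750e-01 1.39249027e+02]
[[209.51229415 188.99151062]] [[310.46108805 218.82072484]]
```

View pics/t6.png

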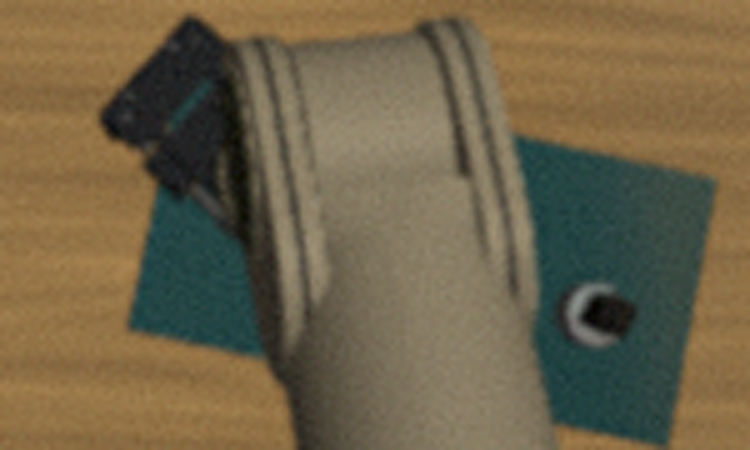

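View pics/s6.png

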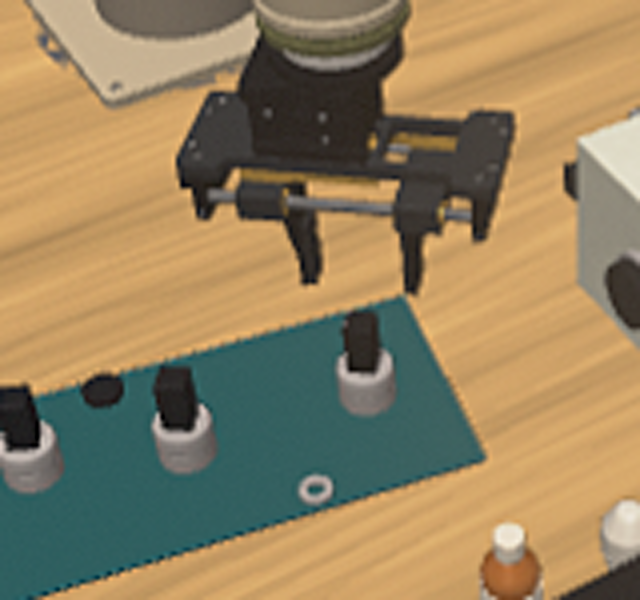

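Emit:
{"op": "send_rows", "data": {
  "rows": [
    [90, [-0.15, -0.5, -2], [0, 0, 0]],
    [90, [-0.15, -0.5, -4.5], [0, 0, 0]],
    [90, [-0.15, -0.5, -6.8], [0, 0, 0]],
    [90, [-0.15, -0.5, -6.8], [0, 0, 0]],
    [255, [-0.15, -0.5, -6.8], [0, 0, 0]],
    [255, [-0.15, -0.5, -6.8], [0, 0, 0]],
    [255, [-0.15, -0.5, -6.8], [0, 0, 0]],
    [255, [-0.15, -0.5, -6.8], [0, 0, 0]],
    [255, [-0.15, -0.5, -6.8], [0, 0, 0]]
  ],
  "squeeze": 30
}}

```text
time_s: 8.15
tool_pos: [518.5, -93.4, 39.1]
tcp_rot: [0.349, 0.937, -0.0, 0.0]
contact_force: [0.2, 0.1, 0.1]
width: 24.2
```

```bash
python3 - <<'E'
from fit import *
s=cam('scene')
o=env.observe();print(o['tool_pos'],o['contact_force'],o['moment'],o['width'],R.from_quat(o['tcp_rot']).as_euler('xyz',degrees=True))
cv2.imwrite('pics/s7.png',cv2.resize(s['img'][150:270,120:280],None,fx=4,fy=4,interpolation=2)[:,:,::-1])
E
```

```text
[518.413441   -93.30312923  38.90763386] [0.26625874 0.47317325 0.90100758] [-0.00458194 -0.14022265  0.02594486] 20.17752124383276 [1.79988021e+02 2.63835252e-02 1.39156083e+02]
```

View pics/s7.png

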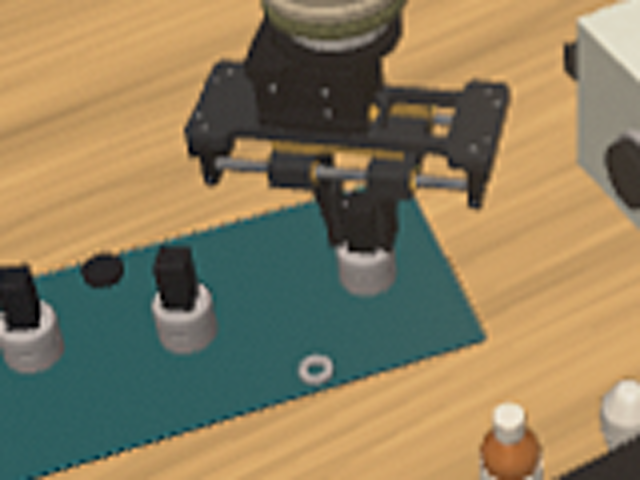

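Emit:
{"op": "send_rows", "data": {
  "rows": [
    [255, [0, 0, 1], [0, 0, 0]],
    [255, [0, 0, 4], [0, 0, 0]],
    [255, [0, 0, 8], [0, 0, 0]],
    [255, [0, 0, 12.5], [0, 0, 0]],
    [255, [0.5, 2, 17], [0, 0, -3]],
    [255, [1.5, 6.5, 18], [0, 0, -6]],
    [255, [2.5, 11.5, 18], [0, 0, -9]],
    [255, [3.5, 16.5, 18], [0, 0, -9]],
    [255, [4.5, 21.5, 18], [0, 0, -9]],
    [255, [5.2, 25.5, 18], [0, 0, -9]],
    [255, [5.2, 26.8, 18], [0, 0, -9]],
    [255, [5.2, 26.8, 18], [0, 0, -9]]
  ]
}}

```text
time_s: 9.4
tool_pos: [569.1, 178.1, 218.8]
tcp_rot: [0.419, 0.908, 0.001, -0.001]
contact_force: [-0.5, -0.4, -2.4]
width: 19.7
```

```bash
cat > meas.py <<'E'
from fit import *
import sys
t=cam('top');s=cam('scene')
o=env.observe();print(o['time_s'],o['tool_pos'],o['contact_force'],o['moment'],o['width'],R.from_quat(o['tcp_rot']).as_euler('xyz',degrees=True))
x,y,z=o['tool_pos'];zm=z-35
cyl=lambda p:[place(np.r_[circ(19,0),circ(19,30)],p,zm)]
# fit cylinder lower part in scene using mask of lower half
for off in([0,0],[3,0],[0,3]):
    P,f=fit([s],lambda p:socket_hulls([p[0],p[1],np.radians(139)],zm)[:2]+[place(np.r_[sq(10,10,30),sq(10,10,70)],[p[0],p[1],np.radians(130)],zm)],[x+off[0],y+off[1],0],m=0)
    print('sock',P[:2].round(2),f)
cv2.imwrite('pics/%s.png'%sys.argv[1],cv2.resize(s['img'][60:220,230:390],None,fx=4,fy=4,interpolation=2)[:,:,::-1])
F=4
u=cv2.resize(s['img'][60:220,230:390],None,fx=F,fy=F,interpolation=2)
for h in socket_hulls([x,y,np.radians(130)],zm):
    q=((proj(s,h)+.5-[230,60])*F).astype(np.float32);cv2.polylines(u,[cv2.convexHull(q).astype(np.int32)],True,(0,0,255),1)
for h in nut_hulls([572.2,174.7,.67]):
    q=((proj(s,h)+.5-[230,60])*F).astype(np.float32);cv2.polylines(u,[cv2.convexHull(q).astype(np.int32)],True,(255,0,255),1)
cv2.imwrite('pics/%so.png'%sys.argv[1],u[:,:,::-1])
E
python3 meas.py s8
```

```text
9.5 [570.14911096 173.95294982 218.58084188] [-0.1045399   0.25734143 -3.23427207] [ 0.0025863  -0.1740046   0.00611719] 19.671448168686958 [-1.79956829e+02  1.12348858e-02  1.30148391e+02]
sock [573.22 175.63] 1564.2254789000085
sock [576.13 177.2 ] 1823.7092594009332
sock [575.48 178.12] 1601.945430328266
```

View pics/s8o.png

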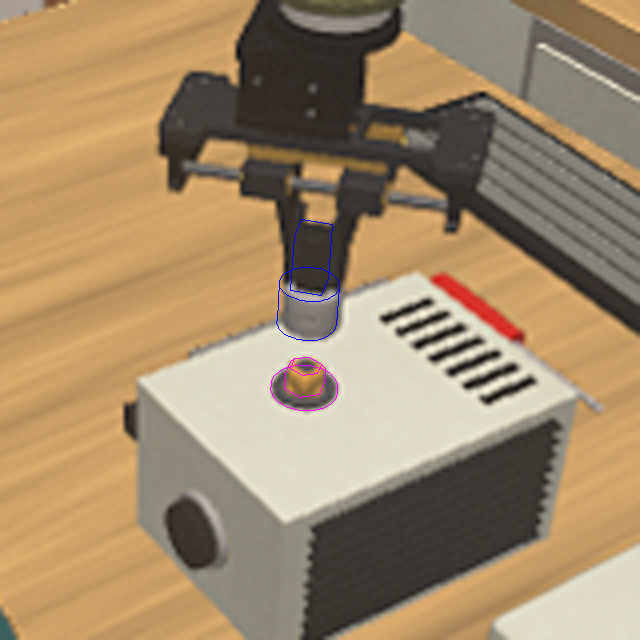

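```bash
python3 - <<'E'
from fit import *
s=cam('scene')
o=env.observe();x,y,z=o['tool_pos'];zm=z-35
F=16;b=(295,120);w,h=40,42
def ov(px,py,nx,ny):
    u=cv2.resize(s['img'][b[1]:b[1]+h,b[0]:b[0]+w],None,fx=F,fy=F,interpolation=2)[:, :]
    for hh in socket_hulls([px,py,np.radians(130)],zm)[:2]:
        q=((proj(s,hh)+.5-b)*F).astype(np.float32);cv2.polylines(u,[cv2.convexHull(q).astype(np.int32)],True,(0,0,255),1)
    for hh in nut_hulls([nx,ny,.67])[:3]:
        q=((proj(s,hh)+.5-b)*F).astype(np.float32);cv2.polylines(u,[cv2.convexHull(q).astype(np.int32)],True,(255,0,255),1)
    return u
cv2.imwrite('pics/z8.png',ov(x+1.2,y+1.8,572.2,174.7)[:,:,::-1])
print(x,y,z)
E
```

```text
570.4206279850501 173.10683388465844 218.59872218638378
```

View pics/z8.png

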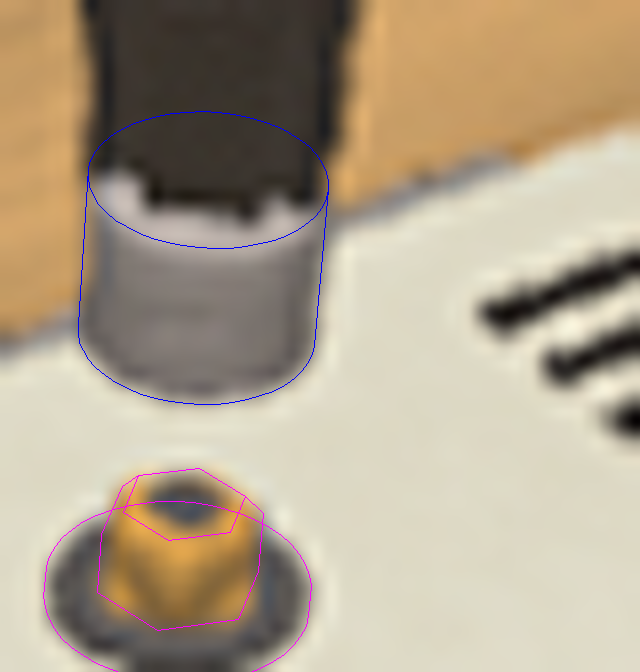

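Emit:
{"op": "send_rows", "data": {
  "rows": [
    [255, [0.05, 0, -1.5], [0, 0, 0]],
    [255, [0.05, 0, -2.8], [0, 0, 0]],
    [255, [0.05, 0, -3.2], [0, 0, 0]],
    [255, [0.05, 0, -3.4], [0, 0, 0]],
    [255, [0.05, 0, -3.6], [0, 0, 0]],
    [255, [0.05, 0, -3.6], [0, 0, 0]]
  ]
}}

```text
time_s: 10.15
tool_pos: [570.7, 173.5, 184.1]
tcp_rot: [0.422, 0.907, -0.001, 0.0]
contact_force: [-8.3, -6.7, 16.3]
width: 19.4
```

Emit:
{"op": "send_rows", "data": {
  "rows": [
    [255, [-0.08, -0.06, 0], [0, 0, -4]],
    [255, [-0.1, -0.08, 0], [0, 0, -8]],
    [255, [-0.1, -0.08, 0], [0, 0, -8]]
  ]
}}

```text
time_s: 10.45
tool_pos: [570.5, 173.5, 184.2]
tcp_rot: [0.485, 0.874, 0.0, 0.001]
contact_force: [-2.2, -2.5, 11.4]
width: 19.7
```

Emit:
{"op": "send_rows", "data": {
  "rows": [
    [255, [0, 0, -0.1], [0, 0, 6]],
    [255, [0, 0, -0.1], [0, 0, 12]],
    [255, [0, 0, -0.1], [0, 0, 18]],
    [255, [0, 0, -0.1], [0, 0, 24]],
    [255, [0, 0, -0.1], [0, 0, 30]],
    [255, [0, 0, -0.1], [0, 0, 36]],
    [255, [0, 0, -0.1], [0, 0, 42]],
    [255, [0, 0, -0.1], [0, 0, 48]],
    [255, [0, 0, -0.1], [0, 0, 48]]
  ]
}}

```text
time_s: 11.35
tool_pos: [570.5, 175.7, 184.2]
tcp_rot: [0.084, 0.996, 0.001, 0.001]
contact_force: [-3.8, 1.5, 18.8]
width: 20.0
```

Emit:
{"op": "send_rows", "data": {
  "rows": [
    [255, [0, 0, 1], [0, 0, 0]],
    [255, [0, 0, 4], [0, 0, -6]],
    [255, [-1, -4, 4.3], [0, 0, -12]],
    [255, [-2, -9, 4.3], [0, 0, -18]],
    [255, [-3, -14, 4.3], [0, 0, -24]],
    [255, [-4, -19, 4], [0, 0, -31]],
    [255, [-5, -24, 0], [0, 0, -31]],
    [255, [-5.15, -26.72, -4], [0, 0, -31]],
    [255, [-5.15, -26.72, -8.5], [0, 0, -31]],
    [255, [-5.15, -26.72, -12.5], [0, 0, -31]],
    [255, [-5.15, -26.72, -13.5], [0, 0, -31]],
    [255, [-5.15, -26.72, -13.5], [0, 0, -31]]
  ]
}}

```text
time_s: 12.55
tool_pos: [517.4, -92.7, 46.0]
tcp_rot: [0.349, 0.937, 0.0, -0.001]
contact_force: [0.7, -0.5, -2.3]
width: 19.8
```

Emit:
{"op": "send_rows", "data": {
  "rows": [
    [255, [0, 0, -0.3], [0, 0, 0]],
    [255, [0, 0, -0.6], [0, 0, 0]],
    [255, [0, 0, -0.75], [0, 0, 0]],
    [255, [0, 0, -0.75], [0, 0, 0]]
  ]
}}

```text
time_s: 12.95
tool_pos: [518.7, -93.3, 39.8]
tcp_rot: [0.349, 0.937, -0.0, 0.001]
contact_force: [-1.0, 0.5, -1.9]
width: 19.8
```

```bash
python3 - <<'E'
from fit import *
o=env.observe();print(o['tool_pos'],o['contact_force'],o['moment'],o['width'])
E
```

```text
[518.65830869 -93.32841559  39.76841257] [-0.97484165  0.53733676 -1.91971649] [ 0.04447777 -0.08894347  0.00156123] 19.831543358699328
```

Emit:
{"op": "send_rows", "data": {
  "rows": [
    [255, [0, 0, -0.08], [0, 0, 0]],
    [255, [0, 0, -0.1], [0, 0, 0]]
  ]
}}

```text
time_s: 13.15
tool_pos: [518.6, -93.3, 38.8]
tcp_rot: [0.349, 0.937, -0.0, 0.0]
contact_force: [-3.8, 0.6, 6.9]
width: 19.7
```

Emit:
{"op": "send_rows", "data": {
  "rows": [
    [90, [0, 0, 0.02], [0, 0, 0]],
    [90, [0, 0, 0.02], [0, 0, 0]],
    [90, [0, 0, 0.02], [0, 0, 0]],
    [90, [0, 0, 2], [0, 0, 0]],
    [90, [0, 0, 5], [0, 0, 0]],
    [90, [0, 0, 7.2], [0, 0, 2]],
    [90, [-0.8, -4.5, 7.2], [0, 0, 5]],
    [90, [-1.5, -9, 7.2], [0, 0, 5]],
    [90, [-1.9, -12.2, 7.2], [0, 0, 5]],
    [90, [-1.9, -12.2, 5.5], [0, 0, 5]],
    [90, [-1.9, -12.2, 5.5], [0, 0, 5]]
  ]
}}

```text
time_s: 14.25
tool_pos: [497.9, -215.3, 91.2]
tcp_rot: [0.308, 0.951, 0.0, -0.001]
contact_force: [0.2, 0.5, 0.7]
width: 56.2
```

```bash
cat > look.py <<'E'
from fit import *
import sys
s=cam('scene');t=cam('top')
o=env.observe();print(o['time_s'],o['tool_pos'],o['contact_force'],o['width'],R.from_quat(o['tcp_rot']).as_euler('xyz',degrees=True)[2])
a,b,c,e=map(int,sys.argv[2:6])
cv2.imwrite('pics/%s.png'%sys.argv[1],cv2.resize(s['img'][b:b+e,a:a+c],None,fx=4,fy=4,interpolation=2)[:,:,::-1])
E
python3 look.py s9 90 130 170 140
```

```text
14.35 [ 499.33253013 -213.65545308   92.95594081] [1.21572273 0.66784397 0.88425293] 56.709282308231565 144.2628006340126
```

View pics/s9.png

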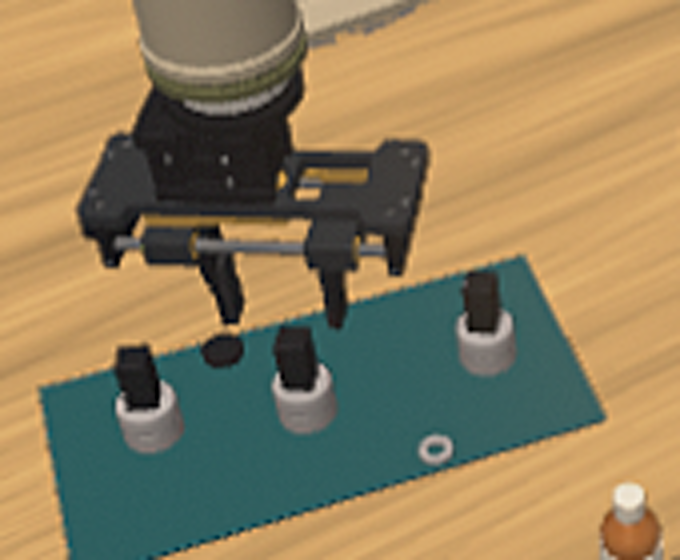

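Emit:
{"op": "send_rows", "data": {
  "rows": [
    [90, [0, -0.1, -2], [0, 0, 0]],
    [90, [0, -0.1, -4], [0, 0, 0]],
    [90, [0, -0.1, -5.35], [0, 0, 0]],
    [90, [0, -0.1, -5.35], [0, 0, 0]],
    [255, [0, -0.1, -5.35], [0, 0, 0]],
    [255, [0, -0.1, -5.35], [0, 0, 0]],
    [255, [0, -0.1, -5.35], [0, 0, 0]],
    [255, [0, -0.1, -5.35], [0, 0, 0]],
    [255, [0, -0.1, -5.35], [0, 0, 0]],
    [255, [0, -0.1, -5.35], [0, 0, 0]]
  ]
}}

```text
time_s: 15.35
tool_pos: [499.3, -216.3, 39.8]
tcp_rot: [0.308, 0.951, 0.0, 0.0]
contact_force: [-0.7, -0.3, 0.9]
width: 19.4
```

```bash
python3 look.py s10 90 130 170 140
```

```text
15.45 [ 499.34775234 -216.28185162   39.73473103] [-0.05568022 -0.64623035  2.09191847] 19.89523290343407 144.156267521422
```

View pics/s10.png

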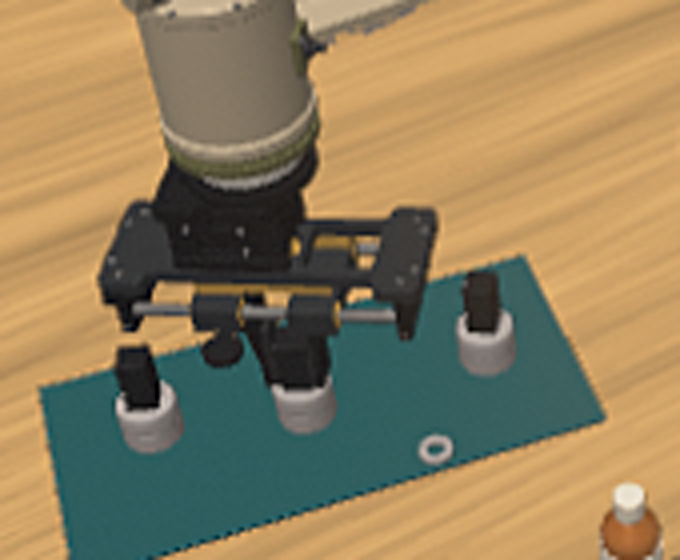

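Emit:
{"op": "send_rows", "data": {
  "rows": [
    [255, [0, 0, 1], [0, 0, 0]],
    [255, [0, 0, 4], [0, 0, 0]],
    [255, [0, 0, 8.5], [0, 0, 0]],
    [255, [0, 0, 13], [0, 0, -3]],
    [255, [0.5, 2, 17], [0, 0, -6]],
    [255, [1.5, 6.5, 18], [0, 0, -10]],
    [255, [2.4, 11.4, 18], [0, 0, -14]],
    [255, [3.3, 16.3, 18], [0, 0, -14]],
    [255, [4.2, 21.2, 18], [0, 0, -14]],
    [255, [5.1, 26.1, 18], [0, 0, -14]],
    [255, [6.0, 31, 18], [0, 0, -14]],
    [255, [6.7, 35.8, 18], [0, 0, -14]]
  ]
}}

```text
time_s: 16.65
tool_pos: [566.1, 143.6, 220.0]
tcp_rot: [0.422, 0.907, -0.0, 0.0]
contact_force: [1.2, 0.1, -1.9]
width: 19.7
```

Emit:
{"op": "send_rows", "data": {
  "rows": [
    [255, [0.4, 2.8, 0], [0, 0, 0]],
    [255, [0.4, 3.1, -1], [0, 0, 0]],
    [255, [0.4, 3.1, -2], [0, 0, 0]],
    [255, [0.4, 3.1, -2], [0, 0, 0]]
  ]
}}

```text
time_s: 17.05
tool_pos: [569.7, 170.7, 197.8]
tcp_rot: [0.422, 0.907, -0.001, -0.001]
contact_force: [0.2, -1.0, -1.9]
width: 19.7
```

```bash
python3 meas.py s11
```

```text
17.15 [570.3667053  170.86593184 199.33971538] [ 1.03166999  0.03127063 -1.88955577] [ 0.05716228 -0.2075707  -0.04165099] 19.64616873876867 [-1.79939027e+02  1.49428418e-02  1.30021340e+02]
sock [569.11 164.95] 1544.57848670126
sock [575.76 168.03] 1402.78524526145
sock [575.34 168.36] 1295.3069130490605
```

View pics/s11o.png

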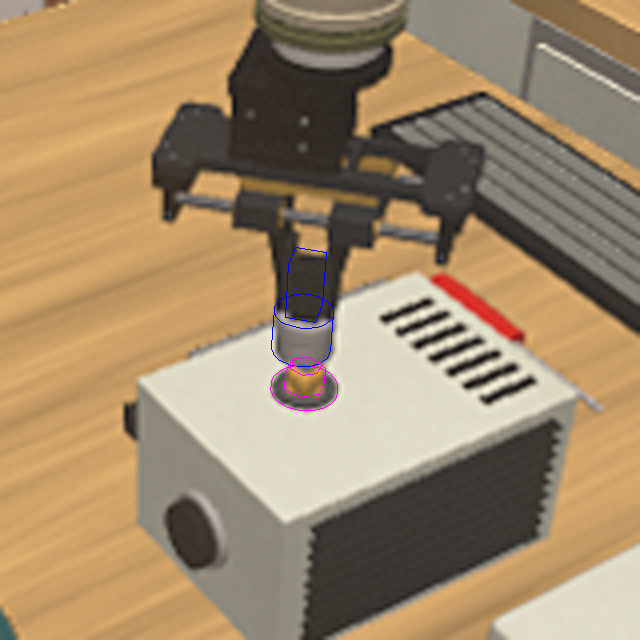

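Emit:
{"op": "send_rows", "data": {
  "rows": [
    [255, [0, 0.25, -0.5], [0, 0, 0]],
    [255, [0, 0.25, -1.0], [0, 0, 0]],
    [255, [0, 0.25, -1.3], [0, 0, 0]],
    [255, [0, 0.25, -1.5], [0, 0, 0]],
    [255, [0, 0.25, -1.7], [0, 0, 0]],
    [255, [0, 0.25, -1.7], [0, 0, 0]]
  ]
}}

```text
time_s: 17.75
tool_pos: [570.6, 175.4, 185.2]
tcp_rot: [0.421, 0.907, 0.0, 0.001]
contact_force: [-7.1, -4.2, 19.6]
width: 19.8
```

Emit:
{"op": "send_rows", "data": {
  "rows": [
    [255, [-0.08, -0.08, 0], [0, 0, -4]],
    [255, [-0.1, -0.1, 0], [0, 0, -8]],
    [255, [-0.1, -0.1, 0], [0, 0, -8]],
    [255, [-0.1, -0.1, -0.1], [0, 0, 0]],
    [255, [-0.1, -0.1, -0.1], [0, 0, 6]],
    [255, [-0.1, -0.1, -0.1], [0, 0, 12]]
  ]
}}

```text
time_s: 18.35
tool_pos: [570.8, 175.9, 185.2]
tcp_rot: [0.322, 0.947, 0.002, 0.002]
contact_force: [-3.4, 0.9, 21.6]
width: 19.8
```

Emit:
{"op": "send_rows", "data": {
  "rows": [
    [255, [0, 0, -0.05], [0, 0, 6]],
    [255, [0, 0, -0.05], [0, 0, 12]],
    [255, [0, 0, -0.05], [0, 0, 18]],
    [255, [0, 0, -0.05], [0, 0, 24]],
    [255, [0, 0, -0.05], [0, 0, 28]],
    [255, [0, 0, -0.05], [0, 0, 28]]
  ]
}}

```text
time_s: 18.95
tool_pos: [570.8, 176.4, 185.2]
tcp_rot: [0.084, 0.996, 0.002, 0.003]
contact_force: [-4.3, 1.8, 24.9]
width: 19.4
```

Emit:
{"op": "send_rows", "data": {
  "rows": [
    [255, [0, 0, 1], [0, 0, 0]],
    [255, [0, 0, 4], [0, 0, -6]],
    [255, [-0.8, -4, 4.3], [0, 0, -12]],
    [255, [-1.6, -9, 4.3], [0, 0, -18]],
    [255, [-2.5, -14, 4.3], [0, 0, -24]],
    [255, [-3.4, -19, 4.3], [0, 0, -26]],
    [255, [-4.3, -24, 4.3], [0, 0, -26]],
    [255, [-5.2, -29, 4.3], [0, 0, -26]],
    [255, [-6.1, -34, 2], [0, 0, -26]],
    [255, [-7.0, -38.5, 0], [0, 0, -26]],
    [255, [-7.0, -39.05, -4.5], [0, 0, -26]],
    [255, [-7.0, -39.05, -9], [0, 0, -26]]
  ]
}}

```text
time_s: 20.15
tool_pos: [498.2, -220.4, 89.6]
tcp_rot: [0.311, 0.951, -0.001, 0.0]
contact_force: [0.4, -0.4, -2.7]
width: 20.0
```

Emit:
{"op": "send_rows", "data": {
  "rows": [
    [255, [0, 0, -3.5], [0, 0, 0]],
    [255, [0, 0, -4.6], [0, 0, 0]],
    [255, [0, 0, -4.95], [0, 0, 0]],
    [255, [0, 0, -5.0], [0, 0, 0]],
    [255, [0, 0, -5.0], [0, 0, 0]]
  ]
}}

```text
time_s: 20.65
tool_pos: [500.5, -216.6, 42.9]
tcp_rot: [0.308, 0.951, -0.0, 0.001]
contact_force: [0.5, -0.6, -3.0]
width: 19.9
```

Emit:
{"op": "send_rows", "data": {
  "rows": [
    [255, [0, 0, -0.1], [0, 0, 0]],
    [255, [0, 0, -0.15], [0, 0, 0]]
  ]
}}

```text
time_s: 20.85
tool_pos: [499.7, -216.5, 40.4]
tcp_rot: [0.308, 0.951, -0.0, 0.001]
contact_force: [-0.6, -0.0, -2.0]
width: 19.7
```

Emit:
{"op": "send_rows", "data": {
  "rows": [
    [255, [0, 0, -0.06], [0, 0, 0]],
    [255, [0, 0, -0.1], [0, 0, 0]]
  ]
}}

```text
time_s: 21.05
tool_pos: [499.6, -216.5, 39.6]
tcp_rot: [0.308, 0.951, -0.0, 0.0]
contact_force: [-4.9, 1.2, 12.0]
width: 19.0
```

Emit:
{"op": "send_rows", "data": {
  "rows": [
    [90, [0, 0, 0.05], [0, 0, 0]],
    [90, [0, 0, 0.05], [0, 0, 0]],
    [90, [0, 0, 0.05], [0, 0, 0]],
    [90, [0, 0, 2], [0, 0, 0]],
    [90, [0, 0, 5], [0, 0, 0]],
    [90, [0, 0, 7.2], [0, 0, 4]],
    [90, [-1.7, -4, 7.2], [0, 0, 8]],
    [90, [-3.5, -8, 7.2], [0, 0, 8]],
    [90, [-3.9, -8.9, 6], [0, 0, 8]],
    [90, [-3.9, -8.9, 5.5], [0, 0, 8]],
    [90, [-3.9, -8.9, 5.5], [0, 0, 8]]
  ]
}}

```text
time_s: 22.15
tool_pos: [460.3, -303.6, 92.7]
tcp_rot: [0.24, 0.971, 0.001, -0.001]
contact_force: [0.1, 0.1, 0.4]
width: 56.4
```

```bash
python3 look.py s12 70 130 170 140
```

```text
22.25 [ 461.21680737 -303.2421546    93.75598348] [-0.31948396  0.92374502  0.21164062] 55.95549475454051 152.31112849074455
```

View pics/s12.png

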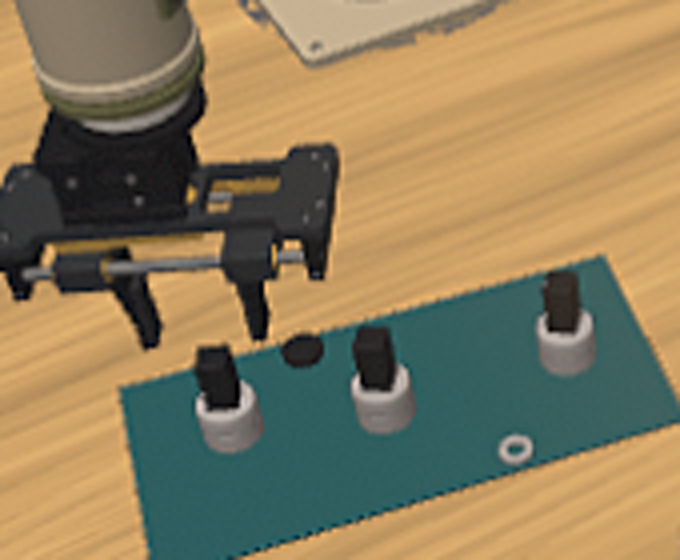

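Emit:
{"op": "send_rows", "data": {
  "rows": [
    [90, [-0.05, -0.2, -2], [0, 0, 0]],
    [90, [-0.05, -0.2, -4], [0, 0, 0]],
    [90, [-0.05, -0.2, -5.4], [0, 0, 0]],
    [90, [-0.05, -0.2, -5.4], [0, 0, 0]],
    [255, [-0.05, -0.2, -5.4], [0, 0, 0]],
    [255, [-0.05, -0.2, -5.4], [0, 0, 0]],
    [255, [-0.05, -0.2, -5.4], [0, 0, 0]],
    [255, [-0.05, -0.2, -5.4], [0, 0, 0]],
    [255, [-0.05, -0.2, -5.4], [0, 0, 0]],
    [255, [-0.05, -0.2, -5.4], [0, 0, 0]]
  ]
}}

```text
time_s: 23.25
tool_pos: [459.9, -307.2, 39.7]
tcp_rot: [0.241, 0.971, 0.0, 0.0]
contact_force: [1.0, 0.2, 0.8]
width: 19.8
```

```bash
python3 look.py s13 70 130 170 140
```

```text
23.35 [ 459.95818171 -307.14055815   39.74451162] [-0.23651076  0.22125824  0.69713292] 19.849803596742824 152.16252452712294
```

View pics/s13.png

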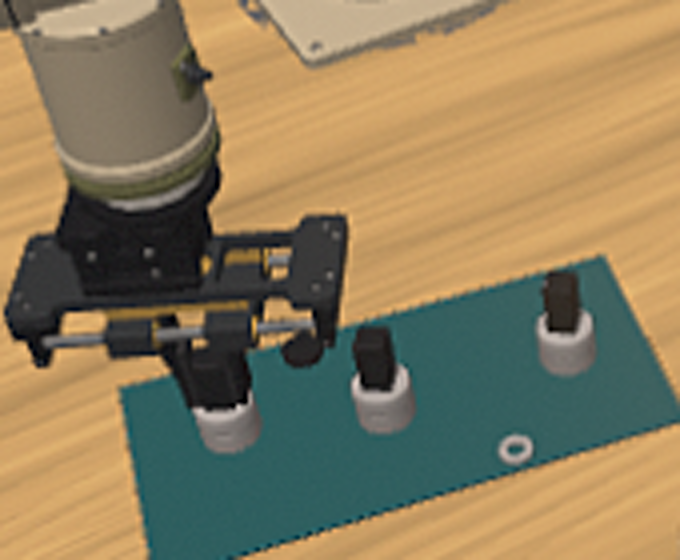

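Emit:
{"op": "send_rows", "data": {
  "rows": [
    [255, [0, 0, 1], [0, 0, 0]],
    [255, [0, 0, 4], [0, 0, 0]],
    [255, [0, 0, 8.5], [0, 0, 0]],
    [255, [0, 0, 13], [0, 0, 4]],
    [255, [0.5, 2, 17], [0, 0, 8]],
    [255, [1.5, 6.5, 18], [0, 0, 8]],
    [255, [2.6, 11.3, 18], [0, 0, 8]],
    [255, [3.7, 16.1, 18], [0, 0, 8]],
    [255, [4.8, 20.9, 18], [0, 0, 8]],
    [255, [5.9, 25.7, 18], [0, 0, 8]],
    [255, [7.0, 30.5, 18], [0, 0, 8]],
    [255, [8.1, 35.3, 18], [0, 0, 8]]
  ]
}}

```text
time_s: 24.55
tool_pos: [540.6, 47.4, 220.1]
tcp_rot: [0.173, 0.985, -0.0, 0.0]
contact_force: [0.5, -1.0, -1.6]
width: 19.9
```

Emit:
{"op": "send_rows", "data": {
  "rows": [
    [255, [1.1, 4.8, 0], [0, 0, 0]],
    [255, [2.2, 9.6, 0], [0, 0, 0]],
    [255, [2.96, 12.8, -0.5], [0, 0, 0]],
    [255, [2.96, 12.8, -1.5], [0, 0, 0]],
    [255, [2.96, 12.8, -2], [0, 0, 0]],
    [255, [2.96, 12.8, -2], [0, 0, 0]],
    [255, [2.96, 12.8, -2], [0, 0, 0]]
  ]
}}

```text
time_s: 25.25
tool_pos: [570.6, 172.1, 199.8]
tcp_rot: [0.173, 0.985, -0.0, 0.0]
contact_force: [0.3, -0.2, -2.4]
width: 19.4
```

```bash
sed -i 's/np.radians(130)/np.radians(160)/g' meas.py; python3 meas.py s14
```

```text
25.35 [570.74594945 172.49278873 200.11782218] [-0.42531181  0.5178682  -2.90423169] [ 0.04462134 -0.14982279  0.01066756] 19.562811284064228 [-1.79997144e+02  4.31862763e-02  1.60036622e+02]
sock [571.43 167.85] 1157.866746401539
sock [571.37 167.9 ] 1559.4825737776423
sock [571.52 168.15] 1392.097698217774
```

View pics/s14o.png

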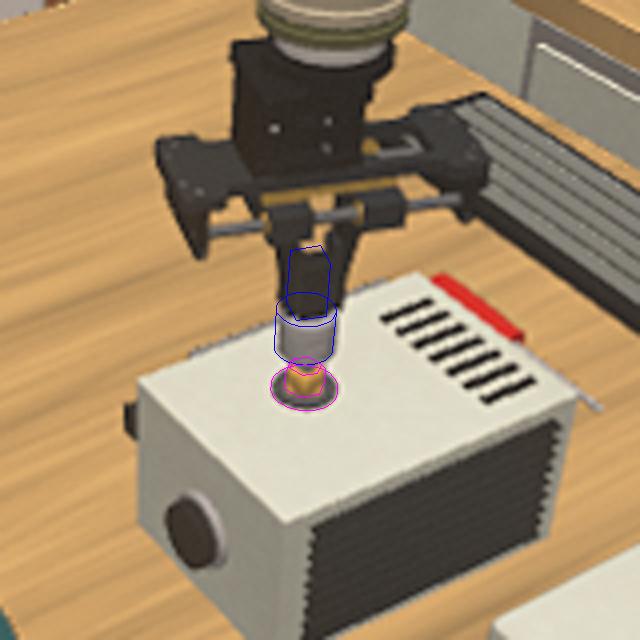

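Emit:
{"op": "send_rows", "data": {
  "rows": [
    [255, [0, 0.12, -0.5], [0, 0, 0]],
    [255, [0, 0.12, -1.0], [0, 0, 0]],
    [255, [0, 0.12, -1.3], [0, 0, 0]],
    [255, [0, 0.12, -1.6], [0, 0, 0]],
    [255, [0, 0.12, -1.8], [0, 0, 0]],
    [255, [0, 0.12, -1.8], [0, 0, 0]]
  ]
}}

```text
time_s: 25.95
tool_pos: [570.3, 174.4, 181.2]
tcp_rot: [0.172, 0.985, -0.0, -0.0]
contact_force: [-0.3, -2.1, -3.5]
width: 20.0
```

Emit:
{"op": "send_rows", "data": {
  "rows": [
    [255, [0, 0, -0.2], [0, 0, 0]],
    [255, [0, 0, -0.4], [0, 0, 0]],
    [255, [0, 0, -0.4], [0, 0, 0]]
  ]
}}

```text
time_s: 26.25
tool_pos: [570.3, 174.2, 177.2]
tcp_rot: [0.173, 0.985, -0.001, -0.0]
contact_force: [-0.8, -4.6, -1.6]
width: 19.8
```

Emit:
{"op": "send_rows", "data": {
  "rows": [
    [255, [0, -0.05, -0.2], [0, 0, 0]],
    [255, [0, -0.05, -0.4], [0, 0, 0]],
    [255, [0, -0.05, -0.6], [0, 0, 0]],
    [255, [0, -0.05, -0.7], [0, 0, 0]],
    [255, [0, -0.05, -0.7], [0, 0, 0]]
  ]
}}

```text
time_s: 26.75
tool_pos: [570.3, 174.1, 170.3]
tcp_rot: [0.172, 0.985, -0.0, -0.0]
contact_force: [-2.4, -5.4, -0.7]
width: 19.7
```

Emit:
{"op": "send_rows", "data": {
  "rows": [
    [255, [0, 0, -0.08], [0, 0, 0]],
    [255, [0, 0, -0.16], [0, 0, 0]],
    [255, [0, 0, -0.16], [0, 0, 0]]
  ]
}}

```text
time_s: 27.05
tool_pos: [570.5, 174.2, 169.6]
tcp_rot: [0.172, 0.985, -0.0, 0.0]
contact_force: [-3.0, -5.8, 7.0]
width: 19.4
```

Emit:
{"op": "send_rows", "data": {
  "rows": [
    [255, [0, -0.03, -0.1], [0, 0, 0]],
    [255, [0, -0.03, -0.1], [0, 0, 0]],
    [255, [0, -0.03, -0.1], [0, 0, 0]]
  ],
  "squeeze": 40
}}

```text
time_s: 27.35
tool_pos: [570.6, 174.2, 169.6]
tcp_rot: [0.172, 0.985, -0.0, 0.001]
contact_force: [-6.4, -7.4, 14.5]
width: 19.6
```

```bash
python3 look.py s15 220 60 170 140; python3 look.py s16 70 160 170 120; python3 - <<'E'
from fit import *
t=cam('top');cv2.imwrite('pics/t16.png',cv2.resize(t['img'][130:280,150:410],None,fx=3,fy=3,interpolation=2)[:,:,::-1])
E
```

```text
27.45 [570.61265469 174.22777305 169.62478485] [-5.69718458 -7.350899   14.41160389] 19.778616003474085 160.1430193491289
27.55 [570.59241814 174.23144136 169.6122096 ] [-6.206472   -8.32860538 14.91946935] 19.691975936492195 160.14559143916998
```

View pics/s15.png

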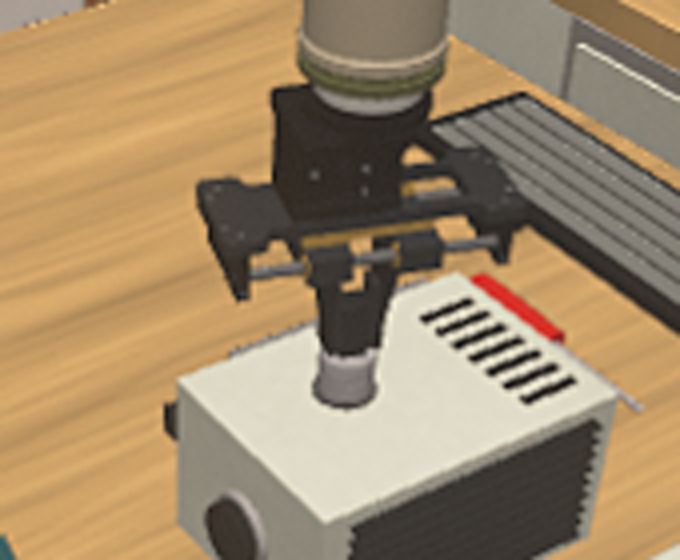

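View pics/s16.png

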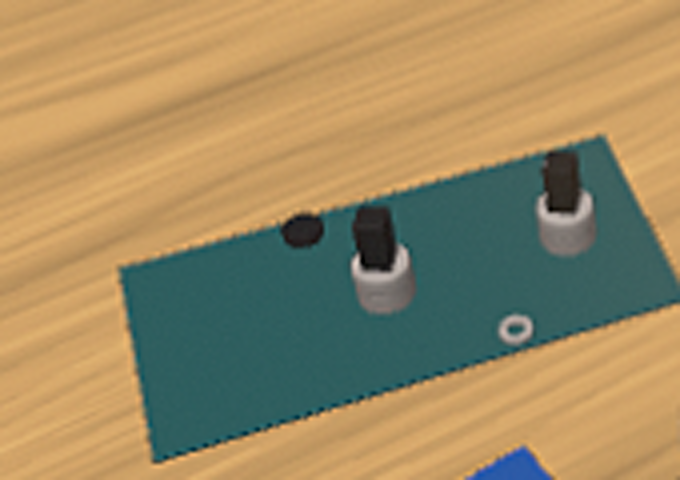

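View pics/t16.png

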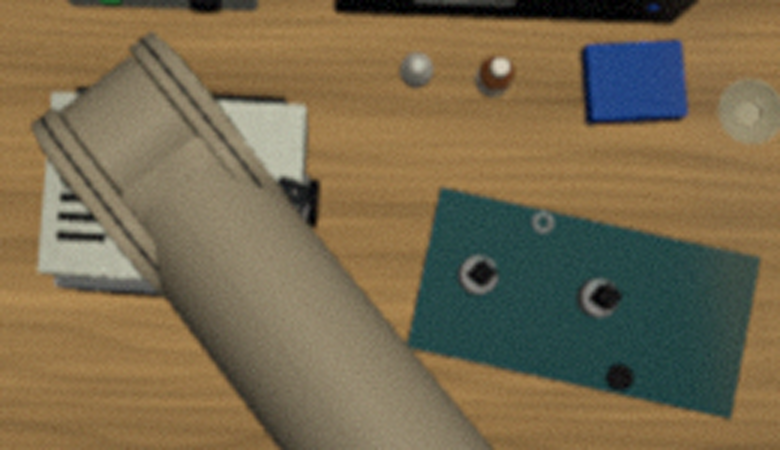

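Pictures show the socket seated on the flange (foot at about (345,395) in the scene crop), the other two standing upright on the mat, the washer and lens cap in place, and the door strip still parallel to the front.

```bash
python3 - <<'E'
from h import *
print(env.hand_in()); o=env.observe();print(o['tool_pos'],o['contact_force'],o['width'])
E
```

```text
the job is handed in; nothing more can be done
None
the job is handed in; nothing more can be done
```

The job is done and handed in: the door is shut, and the socket that fits is pushed fully down on the nut, still gripped. It took about 27.6 s of the 72 s allowed.

- **Door:** I pushed it until it would not move further. An extra push to about 26 N shifted it only 0.3 mm. The pictures after backing off show it lying flat against the front face. I did not feel the catch snap in as a separate event, so that the catch holds is inferred from this.
- **Sockets that did not fit:** The two nearer the lamp house stopped about 15 mm above the seat at every angle I turned them through. Both are standing upright on the mat where they came from.
- **Socket that fits:** The one farthest from the lamp house slid down freely and came to rest at tool height 169.6 mm. That puts its mouth at about 134 mm, which is the seat height. At hand-in it was pressed down with about 15 N and gripped at 40 N, with the fingers 19.7 mm apart.
- **Last checks:** The washer and lens cap look undisturbed in the last pictures, as do the bottle, slide box and dish; I didn't check the screwdriver at the end. About 6 and 8 N of sideways force (x and y) remained on the seated socket, a sign of slight off-centre, within the fit's play.
- **Camera disagreement:** The two cameras disagreed by 2 to 3 mm on positions, so I used the average and corrected by feel.

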